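Stage a printed vase for its scan and hang its job tag

ROBOT

A 6-joint arm with a two-finger parallel gripper is mounted at the origin on the work surface. World frame = base frame: x ahead of the robot, y to its left, z up, the work surface at z = 0. Lengths are in m, angles in rad, forces in N, time in s.
With the tool pointing down it reaches from about 0.225 to 0.875 m from the base axis. Payload 3.4 kg.
Tool frame: the origin (TCP) lies at the very end of the fingers, on their centre line; the grasp point (between the pads) lies 19 mm behind it; z points along the fingers, y is the line along which they close (so a half turn about z gives the same grasp; the last joint's range is limited). The gripper opens to 85 mm and grips with 20 to 120 N. Pads are 22 mm wide; open, the fingers measure 114 mm over their backs; the gripper's body (76 mm by 85 mm) begins 54 mm behind the grasp point. The pads swing forward as they close: fully open they stand 13 mm farther back than shut.
Start: joints at [1.119, 0.276, 1.505, -0, 1.361, -0.121], TCP at [0.187, 0.544, 0.231] pointing down, gripper open.
Joint ranges: [-2.89, 2.89], [-0.75, 2.08], [0.22, 2.7], [-1.18, 4.32], [0.11, 2.71], [-2.7, 2.7]. Speed limits (rad/s): [2.57, 2.57, 3.14, 3.14, 3.14, 3.14].

INTERFACE

Orientations are given as a unit quaternion [w, x, y, z].
In Python, from cell import arm, imaging gives the robot as it stands. The module is installed in compiled form; this text tells all that it offers.
- The arm moves only by the tool servo_tool, never from a script. Its argument "series" is a list of rows, each an object of numbers: "gripper": the opening, from -1 (shut) to 1 (fully open); "tx", "ty", "tz": the shift along the tool's x, y, z each as a share of 1000 mm, from -1 to 1; "roll": the turn about the tool's z as a share of 180 degrees, from -1 to 1. In form: [{"gripper": .., "tx": .., "ty": .., "tz": .., "roll": ..}, ...]. A call has 1 to 5 rows; each row is the pose to reach, as a shift and turn from the pose commanded when the call began, along the tool's axes at that moment, turning the shorter way round; what a row does not reach only later rows make up. A row lasts 1/10 s, in which the tool goes at most 50 mm and 8.59 degrees, less where a joint would pass 70% of its speed; a pose out of reach is approached as far as the arm can. A call with a number of a shift or a turn outside -1 to 1 is refused whole. A call with a gripper value outside its range is refused whole. The fingers move at their own pace and stop on an object; the grip force is fixed at half the most. Time passes only in rows, so rows that repeat a pose let the fingers close. It gives the time, the measured TCP pose, the force, the opening and the grip force at its end, in the units of the state.
- arm.state(): the state, without advancing time (a new reading comes with each control period).
- imaging.read_camera(name): name is "scene" or "side" or "wrist"; returns the picture (480x640x3 uint8, red, green, blue); there is no depth.
- imaging.calibration(name): a dict with "fx", "fy", "cx", "cy" (pixels), "xyz" and "attitude" of the camera in the world; the wrist camera has in their place "hand_eye" (4x4, takes a point from camera to tool coordinates, whose origin is the TCP and whose axes are the flange's). Camera axes: x right, y up, looking along -z (the intrinsics and any distortion apply to the point x, -y, -z); pixel columns grow to the right and rows downward; lengths in m; the calibration is good to about 2 mm. A picture is of the moment at which its call begins: read the wrist's pose just before it. calibration takes no time and is no camera call.
- arm.sign_off(): hands the job in; it is judged then, once.
The state is a dict: "time_s": time; "qpos": joint angles; "dq": joint speeds; "tau": joint torques, N m; "eef_pos": TCP position; "orientation": TCP orientation; "wrist_force": force on the tool from outside, world axes, zero at the start; "torque": the same for the moment, N m; "finger_gap": opening from 0.0 (shut) to 1.0 (fully open); "gripper_force": force on a finger pad.
Only numpy, scipy, OpenCV 4.12 (cv2) and the standard library are available. Lean on these libraries where they do the work, as an engineer would, in place of code of your own. Each camera call takes 0.05 s, during which the arm holds its last target. There are 200 camera calls.

TASK

On the build plate, slide the short vase out of the middle outline into the empty outline, then slide the tall vase into the middle outline; keep both standing on the plate, never lifted or tipped. Then take the job tag off its parking stand, hook it over the long rail near one of the rail's ends, well away from the pointer, and slide it along the rail, without taking it off again, until it hangs centred over the pointer. Let go of everything, leave the parking stand empty and do not disturb the other things on the table.

Things in the scene. Friction and masses are not known exactly. Their poses are not given: they have to be found in the camera images.
- station: Fixed black tray 340 x 460 x 10 mm with a dark bronze build plate on it. Origin on the table surface; x points away from the robot, y along the long side, z up. The flat plate top is 14 mm above the origin and spans x -150..+100, y -220..+220 mm. At x = +145 mm two square posts (22 mm) at y = +-200 mm carry the long rail.
- rail_mid (a point): Middle of the long rail, on its centre line, 165 mm above the table. The rail is a fixed steel bar 12 mm in diameter along the station's y; its free length between the posts is 378 mm. The point's axes are those of the station.
- scan_outline (a point): Centre of the middle outline, on the plate surface: a thin pale circle, 100 mm inside diameter, 107 mm outside, flat on the plate (no step). The short vase stands in it at the start.
- park_outline: The empty outline: an equal flat pale circle (100 mm inside), about 150 mm to one side of the middle outline along the station's y; the tall vase stands about as far on the other side. Left or right varies. Origin at its centre on the plate surface.
- short_vase: Loose silver printed vase with twisted ribs, 105 mm tall, 0.2 kg (0.14 to 0.28), round about its upright z. Origin at the centre of its underside. Diameters: foot 72 mm, belly 96 mm at height 32, neck 48 mm at 68, then a straight smooth collar 56 mm wide from 76 to 105 mm height (the top), to be pinched from above. Black mouth. It slides on the plate with ordinary friction.
- tall_vase: Loose silver printed vase with twisted ribs, 150 mm tall, 0.22 kg (0.15 to 0.31), round about its upright z. Origin at the centre of its underside. Diameters: foot 72 mm, belly 90 mm at height 42, neck 36 mm at 102, then a straight smooth collar 48 mm wide from 118 to 150 mm height (the top), to be pinched from above. Black mouth. It slides on the plate with ordinary friction.
- job_tag: Loose white rigid plastic tag, about 90 g, hanging on the stand. Origin at the inside apex of its hook, a roof-shaped saddle open below that centres itself on a bar: hung, the origin is 7 mm above the bar's centre line. z up, y along the bar. 32 mm between its legs in x, 42 mm outside, 50 mm wide in y. The leg at -x ends 47 mm below the origin. It may hang either way round.
- tag_grip (a point): Middle of the tag's upright grip tab, 29 mm above the tag's origin: 12 mm thick in the tag's x, 40 mm wide in y, from 8 to 50 mm above the origin. Pinch it from above.
- tag_point (a point): Pointed lower end of the tag's long leg, at x = +18 mm, y = 0, 110 mm below the tag's origin. The long leg is a plate 4 mm thick, 60 mm wide.
- stand: Fixed aluminium parking stand, left or right of the station: base 80 x 110 x 10 mm, two posts 14 x 12 mm at y = +-48 mm, 155 mm tall, carrying a 12 mm round bar along its y, centre line 150 mm above the table. Origin at the centre of its underside. At the start the tag hangs on the middle of the bar, axes parallel to the stand's.
- pointer: Fixed aluminium pointer, the mark for the tag: a cone pointing up on a small foot, 42 mm tall, standing on the tray straight below the rail, near its middle. Origin at the centre of its underside, axes those of the station: y runs along the rail. The tag is centred when its y in this frame is 0.
- scraper: Bystander: scraper 140 mm long with black handle, lying on the plate's near edge.
- trinket: Bystander: small silver printed knob-shaped piece, 40 mm wide, 36 mm tall, on the plate's near edge.
- planter: Bystander: silver printed pot, 96 mm wide, 70 mm tall, on the table beside the station, on the side without the stand.
- cleaner: Bystander: bottle, 64 mm wide, 170 mm tall, beyond the station on the right.
- calipers: Bystander: steel calipers 170 mm long, lying beyond the rail on the right.
- wrench: Bystander: wrench 150 mm long, lying beyond the rail on the left.

How it is judged:
On the way, in this order (a step that is already met when the one before it is completed fails the run):
1. the short vase stands in the empty outline (horizontal distance between short_vase and park_outline below 0.014 m and linear speed of short_vase below 0.02 m/s), for 0.2 s.
2. the tall vase stands in the middle outline (horizontal distance between tall_vase and scan_outline below 0.014 m and horizontal distance between short_vase and park_outline below 0.014 m and linear speed of tall_vase below 0.02 m/s), for 0.2 s.
3. the tag is hooked over the rail at least 55 mm along from the pointer (x of job_tag in the frame of rail_mid between -0.01 and 0.01 m and z of job_tag in the frame of rail_mid between 0.001 and 0.014 m and y of job_tag in the frame of rail_mid between -0.19 and 0.19 m and (y of job_tag in the frame of pointer above 0.055 m or y of job_tag in the frame of pointer below -0.055 m)), for 0.2 s.
At the end, for the whole second after the job is handed in: The short vase stands upright in the outline that was empty and the tall vase in the middle outline, each foot wholly inside its circle (centres within 14 mm); the tag hangs on the long rail within 12 mm of the pointer along the rail; all released and at rest (all of step 2 and angle between each of tall_vase, short_vase's own z axis and vertical below 0.05 rad and x of job_tag in the frame of rail_mid between -0.01 and 0.01 m and z of job_tag in the frame of rail_mid between 0.001 and 0.014 m and y of job_tag in the frame of rail_mid between -0.19 and 0.19 m and y of job_tag in the frame of pointer between -0.012 and 0.012 m and angle between job_tag's own z axis and vertical below 0.3 rad and linear speed of each of short_vase, job_tag below 0.02 m/s); the robot touches nothing.
It fails at once if a vase is lifted more than 8 mm off the plate (z of any of tall_vase, short_vase in the frame of station above 0.022 m).
It fails at once if a vase is tipped more than 0.2 rad (angle between any of tall_vase, short_vase's own z axis and vertical above 0.2 rad).
It fails at once if the tag is lowered onto or lifted off the rail within 35 mm of the pointer instead of being slid there (y of job_tag in the frame of pointer between -0.035 and 0.035 m and x of job_tag in the frame of rail_mid between -0.03 and 0.03 m and z of job_tag in the frame of rail_mid between 0.025 and 0.06 m).
It fails at once if a bystander (scraper, trinket, planter, cleaner, calipers, wrench) is moved more than 40 mm (distance of any of scraper, trinket, planter, cleaner, calipers, wrench from where it was at the start of the episode above 0.04 m).
It also fails if it takes over 72 s, if anything falls off the work surface, if the arm or the gripper's body presses on something with over 40 N, if the wrist force passes 120 N, or if a joint passes its speed limit or range.

## Working session

There is one attempt and no reset: what is moved stays moved. The work goes in short steps, Python scripts to look and compute and a tool call to move; the robot and the scene stay as the last step left them, time stands still between calls to the robot, and variables do not carry over. Pictures are saved under pics/ and viewed, at most 13 in all, crops included, and the job is handed in when it is done.

Besides the shell and the picture viewer there is one more tool, called by a JSON object that holds its "api" and its "payload". servo_tool: Moves the arm, as the interface text tells. Its arguments: {"type":"object","properties":{"series":{"type":"array"}},"required":["series"]}

```bash
mkdir -p pics
python3 - <<'E'
from cell import arm, imaging
import cv2
s=arm.state();print({k:s[k] for k in s})
for n in("scene","side","wrist"):
    print(n,imaging.calibration(n))
for n in("scene","side"):
    cv2.imwrite(f"pics/{n}0.png",imaging.read_camera(n)[:,:,::-1])
E
```

```text
{'time_s': 0.0, 'qpos': array([ 1.11900627e+00,  2.76614511e-01,  1.50614147e+00,  5.91036454e-06,
        1.36071280e+00, -1.20997321e-01]), 'dq': array([ 2.55844164e-03,  3.98462929e-04, -7.48295817e-04,  2.01021803e-04,
       -1.52341064e-03,  4.75388890e-05]), 'tau': array([-1.06584008e-03, -4.16776764e+01, -2.45800102e+01, -6.18447648e-04,
        1.09559525e-02,  1.01079780e-05]), 'eef_pos': array([0.18652203, 0.54334058, 0.23042527]), 'orientation': array([-2.67769828e-04,  1.64643841e-01,  9.86352638e-01, -8.99038738e-04]), 'wrist_force': array([ 0.34896614,  0.08977175, -0.53255534]), 'torque': array([0.03221151, 0.01858447, 0.02424734]), 'gripper_force': 0.0, 'finger_gap': 0.9973966351449616}
scene {'fx': 465.1487600009906, 'fy': 465.1487600009906, 'cx': 325.50332479965175, 'cy': 241.35270917461654, 'xyz': array([1.10565299, 0.54225059, 0.70168788]), 'attitude': array([0.35024989, 0.15969021, 0.40779919, 0.82796369])}
side {'fx': 443.7266698450937, 'fy': 443.7266698450937, 'cx': 321.1832920132325, 'cy': 237.2802086640569, 'xyz': array([ 0.32074193, -0.62251457,  0.74888076]), 'attitude': array([ 0.90160333,  0.39077514, -0.0810185 , -0.16685988])}
wrist {'fx': 384.8456662179648, 'fy': 384.8456662179648, 'cx': 319.9235456471431, 'cy': 239.39668254900124, 'hand_eye': array([[ 8.13807876e-04,  9.57152124e-01,  2.89584443e-01,
         7.37798358e-02],
       [ 9.99999311e-01, -5.33880085e-04, -1.04564615e-03,
         1.23947561e-03],
       [-8.46239067e-04,  2.89585094e-01, -9.57151899e-01,
        -1.42222449e-01],
       [ 0.00000000e+00,  0.00000000e+00,  0.00000000e+00,
         1.00000000e+00]])}
```

View pics/scene0.png

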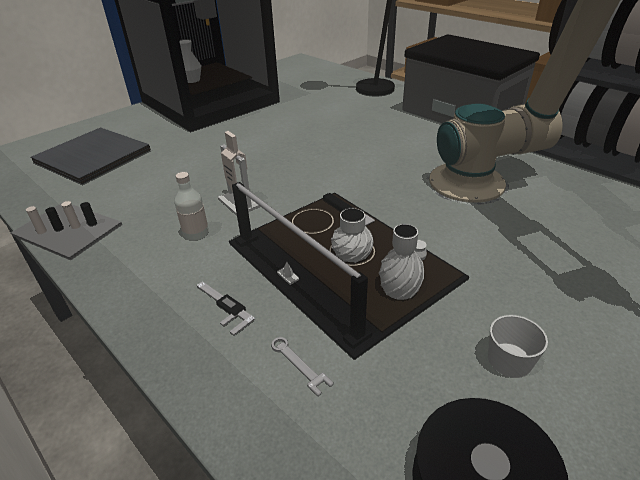

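View pics/side0.png

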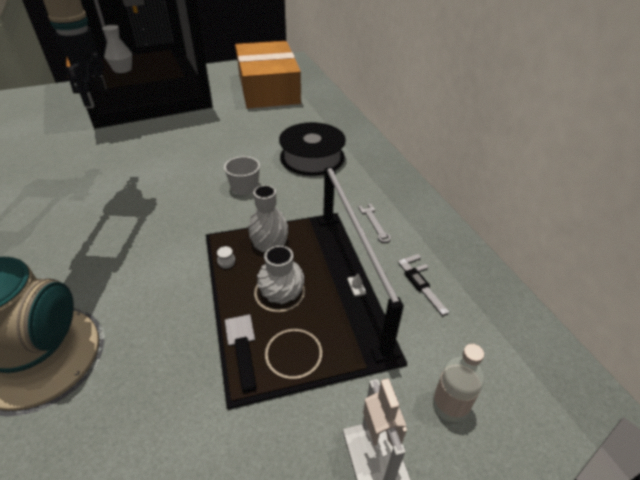

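The scene and side views show the stand, tag and empty outline on the robot's right, at side px (385,410) and (294,353). The short vase is in the middle (rims at scene (352,214), side (279,255)). The tall vase is on the left (scene (405,231), side (265,192)). Next I'll fit the station pose.

```bash
cat > h.py <<'E'
import numpy as np, cv2
from scipy.spatial.transform import Rotation as R
from scipy.optimize import least_squares
from cell import arm, imaging
def rot(q): return R.from_quat([q[1],q[2],q[3],q[0]])
def cam(n,s=None):
    c=imaging.calibration(n)
    if n=="wrist":
        T=np.eye(4);T[:3,:3]=rot(s["orientation"]).as_matrix();T[:3,3]=s["eef_pos"]
        T=T@c["hand_eye"];return c,T[:3,:3],T[:3,3]
    return c,rot(c["attitude"]).as_matrix(),np.array(c["xyz"])
def proj(C,P):
    c,M,t=C;p=(np.atleast_2d(P)-t)@M
    return np.c_[c["cx"]+c["fx"]*p[:,0]/-p[:,2],c["cy"]+c["fy"]*p[:,1]/p[:,2]]
def plane(C,uv,z):
    c,M,t=C;uv=np.atleast_2d(uv)
    d=np.c_[(uv[:,0]-c["cx"])/c["fx"],-(uv[:,1]-c["cy"])/c["fy"],-np.ones(len(uv))]@M.T
    return t+d*((z-t[2])/d[:,2])[:,None]
def st2w(p,P):
    P=np.atleast_2d(P);return np.c_[P[:,:2]@np.array([[np.cos(p[2]),np.sin(p[2])],[-np.sin(p[2]),np.cos(p[2])]])+p[:2],P[:,2]]
def w2st(p,P):
    P=np.atleast_2d(P)[:,:2]-p[:2];c,s=np.cos(p[2]),np.sin(p[2]);return P@np.array([[c,-s],[s,c]])
def tool(s,P):  # world point -> tool-frame shift
    return rot(s["orientation"]).inv().apply(np.atleast_2d(P)-s["eef_pos"])
E
python3 - <<'E'
from h import *
S,D=cam("scene"),cam("side")
obj=np.array([[-.17,-.23,.01],[-.17,.23,.01],[.17,.23,.01],[.17,-.23,.01]])
us=np.array([[331,194],[469,277],[355,356],[231,243]]);ud=np.array([[228,407],[207,233],[338,213],[403,362]])
f=lambda p:np.r_[(proj(S,st2w(p,obj))-us).ravel(),(proj(D,st2w(p,obj))-ud).ravel()]
r=least_squares(f,[.5,0,0],loss="soft_l1");p=r.x;print(p,f(p).round(1))
for n,a,b,z in(("short",(352,214),(279,255),.119),("tall",(405,231),(265,192),.164),("park",(313,221),(294,353),.014),("tagtop",(231,133),(383,385),.207),("ptr",(287,264),(355,278),.05)):
    for C,u in((S,a),(D,b)): w=plane(C,u,z);print(n,w.round(3),w2st(p,w).round(3))
print(st2w(p,[.145,0,.165]))
E
```

```text
[ 0.50530918 -0.02036776 -0.10230147] [ 2.7 -2.4  0.8 -1.1 -0.9  2.  -4.  -2.2 -0.3 -0.1 -1.6 -0.  -0.2 -2.
  6.4 -0.1]
short [[ 0.477 -0.016  0.119]] [[-0.029  0.001]]
short [[ 0.479 -0.015  0.119]] [[-0.027  0.002]]
tall [[0.498 0.139 0.164]] [[-0.023  0.158]]
tall [[0.496 0.135 0.164]] [[-0.025  0.154]]
park [[ 0.454 -0.169  0.014]] [[-0.036 -0.153]]
park [[ 0.453 -0.174  0.014]] [[-0.036 -0.158]]
tagtop [[ 0.515 -0.388  0.207]] [[ 0.047 -0.365]]
tagtop [[ 0.513 -0.379  0.207]] [[ 0.044 -0.356]]
ptr [[ 0.637 -0.058  0.05 ]] [[ 0.134 -0.024]]
ptr [[ 0.625 -0.07   0.05 ]] [[ 0.124 -0.037]]
[[ 0.64955109 -0.03517561  0.165     ]]
```

{"api": "servo_tool", "payload": {"series": [{"gripper":1,"tx":-0.03,"ty":-0.034,"tz":-0.012,"roll":0},{"gripper":1,"tx":-0.06,"ty":-0.068,"tz":-0.024,"roll":0},{"gripper":1,"tx":-0.09,"ty":-0.102,"tz":-0.036,"roll":0},{"gripper":1,"tx":-0.12,"ty":-0.136,"tz":-0.048,"roll":0},{"gripper":1,"tx":-0.15,"ty":-0.17,"tz":-0.06,"roll":0}]}}

```text
time_s: 0.6
eef_pos: [0.2735, 0.3325, 0.2914]
orientation: [-0.0, 0.164, 0.986, -0.0]
wrist_force: [0.6, -0.0, 0.4]
finger_gap: 1.002
gripper_force: 0.0
```

{"api": "servo_tool", "payload": {"series": [{"gripper":1,"tx":-0.03,"ty":-0.034,"tz":-0.012,"roll":0},{"gripper":1,"tx":-0.06,"ty":-0.068,"tz":-0.024,"roll":0},{"gripper":1,"tx":-0.09,"ty":-0.102,"tz":-0.036,"roll":0},{"gripper":1,"tx":-0.12,"ty":-0.136,"tz":-0.048,"roll":0},{"gripper":1,"tx":-0.15,"ty":-0.17,"tz":-0.06,"roll":0}]}}

```text
time_s: 1.1
eef_pos: [0.36, 0.1231, 0.3516]
orientation: [0.0, 0.165, 0.986, 0.0]
wrist_force: [1.1, 0.1, -0.3]
finger_gap: 0.998
gripper_force: 0.0
```

{"api": "servo_tool", "payload": {"series": [{"gripper":1,"tx":-0.03,"ty":-0.034,"tz":-0.012,"roll":0},{"gripper":1,"tx":-0.06,"ty":-0.068,"tz":-0.024,"roll":-0.036},{"gripper":1,"tx":-0.09,"ty":-0.102,"tz":-0.036,"roll":-0.073},{"gripper":1,"tx":-0.113,"ty":-0.145,"tz":-0.05,"roll":-0.073},{"gripper":1,"tx":-0.113,"ty":-0.145,"tz":-0.05,"roll":-0.073}]}}

```text
time_s: 1.6
eef_pos: [0.4215, -0.0547, 0.4018]
orientation: [0.001, 0.055, 0.998, -0.002]
wrist_force: [0.6, 0.6, 0.6]
finger_gap: 1.003
gripper_force: 0.0
```

Run:
```python
from h import *
s=arm.state();im=imaging.read_camera("wrist")
cv2.imwrite("pics/w1.png",im[:,:,::-1]);print(s["eef_pos"],s["orientation"]);np.save("w1.npy",np.r_[s["eef_pos"],s["orientation"]])
```

```text
[ 0.42147693 -0.05474492  0.40184499] [ 8.18163691e-04  5.49401307e-02  9.98487701e-01 -1.79540288e-03]
```

View pics/w1.png

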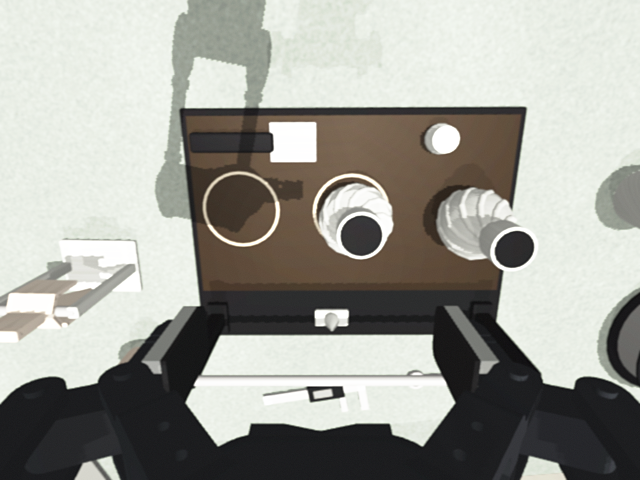

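The wrist view shows the park outline at about (242,208), the middle outline arc topping out at (350,174), the short mouth at (361,235), the tall mouth at (513,248) and the pointer at (332,320). I'll refine these by fitting.

```bash
cat > m1.py <<'E'
from h import *
a=np.load("w1.npy");s=dict(eef_pos=a[:3],orientation=a[3:]);C=cam("wrist",s)
im=cv2.imread("pics/w1.png");g=cv2.cvtColor(im,cv2.COLOR_BGR2GRAY);hsv=cv2.cvtColor(im,cv2.COLOR_BGR2HSV)
def circ(P,r=None):
    f=lambda q:np.hypot(P[:,0]-q[0],P[:,1]-q[1])-(q[2] if r is None else r)
    return least_squares(f,[*P[:,:2].mean(0),.05],loss="soft_l1",f_scale=.001).x
def ring(box,z,thr,guess,lo,hi):
    y,x=np.nonzero(g[box[1]:box[3],box[0]:box[2]]>thr);P=plane(C,np.c_[x+box[0],y+box[1]],z)
    d=np.hypot(*(P[:,:2]-guess).T);P=P[(d>lo)&(d<hi)];return circ(P),len(P)
gp=plane(C,(242,208),.014)[0,:2];print("park",ring((195,165,290,250),.014,130,gp,.045,.06))
gm=plane(C,(350,211),.014)[0,:2];print("mid guess",gm)
# middle arc: only upper part clear of vase
y,x=np.nonzero(g[170:225,308:392]>130);P=plane(C,np.c_[x+308,y+170],.014)
q=np.r_[gm,.0518]
for t in(.006,.004,.003,.002):
    d=abs(np.hypot(*(P[:,:2]-q[:2]).T)-.05175);q=circ(P[d<t],.05175);print("mid",q[:2],(d<t).sum())
for n,(u,v),z in(("short",(361,235),.119),("tall",(513,248),.164)):
    m=(g<60).astype(np.uint8);_,l,st,_=cv2.connectedComponentsWithStats(m)
    k=(l==l[v,u]).astype(np.uint8);c=max(cv2.findContours(k,0,1)[0],key=len)[:,0,:].astype(float)
    print(n,circ(plane(C,c,z)),st[l[v,u]])
obj=np.array([[-.17,-.23,.01],[-.17,.23,.01],[.17,.23,.01],[.17,-.23,.01]])
u=np.array([[181,108],[527,108],[497,333],[207,333]]);f=lambda p:(proj(C,st2w(p,obj))-u).ravel()
p=least_squares(f,[.5,0,-.1],loss="soft_l1").x;print("st",p,f(p).round(1))
print("ptr",plane(C,(332,318),.012),plane(C,(332,329),.052),"railmid",st2w(p,[.145,0,.165]))
print("rail",plane(C,[(200,380),(430,379)],.171))
E
python3 m1.py
```

```text
park (array([ 0.45280214, -0.16998633,  0.05165716]), 901)
mid guess [ 0.47176063 -0.01732736]
mid [ 0.47302064 -0.01696604] 797
mid [ 0.47293906 -0.01669351] 698
mid [ 0.47289052 -0.01667855] 618
mid [ 0.47289051 -0.01671213] 417
short [ 0.47730728 -0.01287014  0.02240038] [ 342  216   39   39 1199]
tall [0.49559985 0.14066475 0.01883669] [ 496  231   37   36 1034]
st [ 0.50355147 -0.01572357 -0.10509548] [-0.5 -0.2  4.1 -1.7  0.3  2.6 -2.8  3.2]
ptr [[ 0.63718692 -0.05932657  0.012     ]] [[ 0.63301512 -0.0600058   0.052     ]] railmid [[ 0.64775144 -0.03093438  0.165     ]]
rail [[ 0.61314225 -0.21263847  0.171     ]
 [ 0.63982409  0.04810562  0.171     ]]
```

{"api": "servo_tool", "payload": {"series": [{"gripper":1,"tx":-0.0255,"ty":0.024,"tz":0.03,"roll":0},{"gripper":1,"tx":-0.051,"ty":0.048,"tz":0.06,"roll":0},{"gripper":1,"tx":-0.051,"ty":0.048,"tz":0.105,"roll":0},{"gripper":1,"tx":-0.051,"ty":0.048,"tz":0.15,"roll":0},{"gripper":1,"tx":-0.051,"ty":0.048,"tz":0.2,"roll":0}]}}

```text
time_s: 2.15
eef_pos: [0.475, -0.0043, 0.1998]
orientation: [0.0, 0.049, 0.999, 0.0]
wrist_force: [1.1, -0.6, -0.7]
finger_gap: 1.0
gripper_force: 0.0
```

{"api": "servo_tool", "payload": {"series": [{"gripper":1,"tx":0,"ty":0,"tz":0.03,"roll":0},{"gripper":1,"tx":0,"ty":0,"tz":0.03,"roll":0}]}}

```text
time_s: 2.35
eef_pos: [0.4708, -0.0041, 0.1669]
orientation: [-0.006, 0.05, 0.999, 0.001]
wrist_force: [-1.1, 0.7, 0.5]
finger_gap: 1.002
gripper_force: 0.0
```

Run:
```python
from h import *
s=arm.state();print(s["eef_pos"],s["orientation"],s["wrist_force"],tool(s,[.4773,-.0129,.09]))
im=imaging.read_camera("side")
cv2.imwrite("pics/s1.png",cv2.resize(im[130:450,180:500,::-1],(640,640))[:600])
C=cam("scene");im=imaging.read_camera("scene")
a=cv2.resize(im[130:330,230:490,::-1],None,fx=3,fy=3);cv2.imwrite("pics/s1.png",a)
```

```text
[ 0.47078683 -0.00408985  0.16689749] [-5.72847775e-03  4.98058156e-02  9.98742005e-01  9.86470545e-04] [-1.09604207  0.70236065  0.48044542] [[-0.00824428 -0.00822603  0.07679602]]
```

View pics/s1.png

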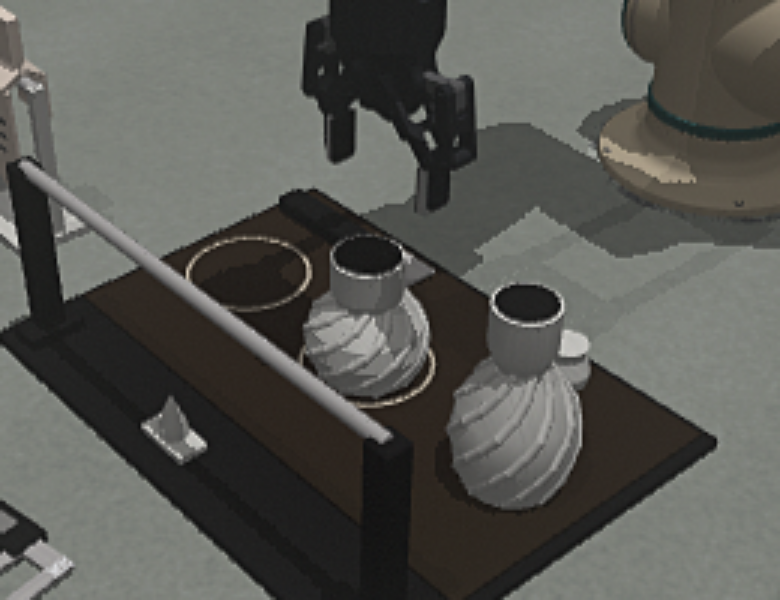

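The scene view shows the gripper above and slightly behind the short vase, about 8 mm off in x and y, with nothing disturbed. I'll settle and remeasure.

{"api": "servo_tool", "payload": {"series": [{"gripper":1,"tx":-0.004,"ty":-0.008,"tz":0,"roll":0},{"gripper":1,"tx":-0.004,"ty":-0.008,"tz":0,"roll":0},{"gripper":1,"tx":-0.004,"ty":-0.008,"tz":0,"roll":0}]}}

```text
time_s: 2.75
eef_pos: [0.4797, -0.0152, 0.1728]
orientation: [0.002, 0.051, 0.999, -0.0]
wrist_force: [-0.4, -1.0, 0.3]
finger_gap: 1.0
gripper_force: 0.0
```

```bash
cat >> h.py <<'E'
def circ(P,r):
    f=lambda q:np.hypot(P[:,0]-q[0],P[:,1]-q[1])-r
    return least_squares(f,P[:,:2].mean(0),loss="soft_l1",f_scale=.001).x
def ring(C,g,q,r=.05175,thr=110):
    y,x=np.nonzero(g>thr);P=plane(C,np.c_[x,y],.014);n=0
    for t in(.008,.005,.003,.002):
        d=abs(np.hypot(*(P[:,:2]-q).T)-r);k=d<t;n=k.sum()
        if n<20: return q,n
        q=least_squares(lambda v:np.hypot(*(P[k,:2]-v).T)-r,q,loss="soft_l1",f_scale=.001).x
    return q,n
def mouth(C,g,q,z,r):
    u=proj(C,[*q,z])[0].round().astype(int)
    if not(0<=u[0]<640 and 0<=u[1]<480): return u,"out"
    l=cv2.connectedComponents((g<60).astype(np.uint8))[1]
    c=max(cv2.findContours((l==l[u[1],u[0]]).astype(np.uint8),0,1)[0],key=len)[:,0,:].astype(float)
    P=plane(C,c,z);v=circ(P,r);return v,np.abs(np.hypot(*(P[:,:2]-v).T)-r).mean()
def look(name,path=None):
    s=arm.state();im=imaging.read_camera(name)[:,:,::-1]
    if path: cv2.imwrite(path,im)
    return s,cam(name,s),cv2.cvtColor(np.ascontiguousarray(im),cv2.COLOR_BGR2GRAY)
E
python3 - <<'E'
from h import *
s,C,g=look("wrist","pics/w2.png");print(s["eef_pos"],s["orientation"],s["dq"].round(3))
print(proj(C,[[.4528,-.17,.014],[.4729,-.0167,.014],[.4773,-.0129,.119],[.4956,.1407,.164]]).round())
print("park",ring(C,g,[.4528,-.17]),"mid",ring(C,g,[.4729,-.0167]))
print("short",mouth(C,g,[.4773,-.0129],.119,.0224),"tall",mouth(C,g,[.4956,.1407],.164,.0188))
for n in("side","scene"):
    s,C,g=look(n)
    print(n,"park",ring(C,g,[.4528,-.17]),"mid",ring(C,g,[.4729,-.0167]))
    print("short",mouth(C,g,[.4773,-.0129],.119,.0224),"tall",mouth(C,g,[.4956,.1407],.164,.0188))
E
```

```text
[ 0.47974419 -0.01520788  0.17280982] [ 1.59034411e-03  5.10493142e-02  9.98694861e-01 -1.15896462e-04] [ 0.001  0.001  0.016  0.    -0.001 -0.   ]
[[121. 204.]
 [315. 210.]
 [321. 259.]
 [680. 301.]]
park (array([ 0.45292846, -0.1709505 ]), np.int64(2022)) mid (array([ 0.47325139, -0.01718268]), np.int64(1561))
short (array([ 0.47740365, -0.01376203]), np.float64(0.0016427465913338025)) tall (array([680, 301]), 'out')
side park (array([ 0.45266409, -0.1713652 ]), np.int64(197)) mid (array([ 0.47315076, -0.01820375]), np.int64(104))
short (array([ 0.48426514, -0.05188209]), np.float64(0.2034529000386404)) tall (array([ 0.47318576, -0.09154963]), np.float64(0.19087196417960606))
scene park (array([ 0.45349352, -0.17208349]), np.int64(81)) mid (array([ 0.47426121, -0.01795161]), np.int64(112))
short (array([0.57821273, 0.03480711]), np.float64(0.14155364501051576)) tall (array([0.49633281, 0.13866732]), np.float64(0.0008816264210424785))
```

{"api": "servo_tool", "payload": {"series": [{"gripper":1,"tx":0.0024,"ty":0.001,"tz":0.03,"roll":0},{"gripper":1,"tx":0.0024,"ty":0.001,"tz":0.06,"roll":0},{"gripper":1,"tx":0.0024,"ty":0.001,"tz":0.083,"roll":0},{"gripper":1,"tx":0.0024,"ty":0.001,"tz":0.083,"roll":0},{"gripper":0.5,"tx":0.0024,"ty":0.001,"tz":0.083,"roll":0}]}}

```text
time_s: 3.4
eef_pos: [0.4766, -0.0136, 0.0886]
orientation: [-0.0, 0.051, 0.999, 0.0]
wrist_force: [0.8, 0.4, 0.1]
finger_gap: 0.854
gripper_force: 0.0
```

{"api": "servo_tool", "payload": {"series": [{"gripper":0.2,"tx":0,"ty":0,"tz":0,"roll":0},{"gripper":0.2,"tx":0,"ty":0,"tz":0,"roll":0},{"gripper":0.2,"tx":0,"ty":0,"tz":0,"roll":0},{"gripper":0.2,"tx":0,"ty":0,"tz":0,"roll":0}]}}

```text
time_s: 3.8
eef_pos: [0.4778, -0.0139, 0.0902]
orientation: [0.002, 0.051, 0.999, -0.0]
wrist_force: [-1.1, -0.0, 6.7]
finger_gap: 0.637
gripper_force: 63.1
```

{"api": "servo_tool", "payload": {"series": [{"gripper":0.2,"tx":0.0003,"ty":-0.005,"tz":0,"roll":0},{"gripper":0.2,"tx":0.0008,"ty":-0.014,"tz":0,"roll":0},{"gripper":0.2,"tx":0.0013,"ty":-0.024,"tz":0,"roll":0},{"gripper":0.2,"tx":0.0019,"ty":-0.034,"tz":0,"roll":0},{"gripper":0.2,"tx":0.0025,"ty":-0.045,"tz":0,"roll":0}]}}

```text
time_s: 4.3
eef_pos: [0.4709, -0.0568, 0.09]
orientation: [0.002, 0.052, 0.999, 0.002]
wrist_force: [1.5, 6.0, 6.7]
finger_gap: 0.64
gripper_force: 63.1
```

{"api": "servo_tool", "payload": {"series": [{"gripper":0.2,"tx":0.0006,"ty":-0.011,"tz":0,"roll":0},{"gripper":0.2,"tx":0.0012,"ty":-0.022,"tz":0,"roll":0},{"gripper":0.2,"tx":0.0018,"ty":-0.033,"tz":0,"roll":0},{"gripper":0.2,"tx":0.0024,"ty":-0.044,"tz":0,"roll":0},{"gripper":0.2,"tx":0.003,"ty":-0.055,"tz":0,"roll":0}]}}

```text
time_s: 4.8
eef_pos: [0.4621, -0.1113, 0.09]
orientation: [0.002, 0.052, 0.999, 0.002]
wrist_force: [1.5, 6.5, 7.5]
finger_gap: 0.636
gripper_force: 63.2
```

{"api": "servo_tool", "payload": {"series": [{"gripper":0.2,"tx":0.0006,"ty":-0.011,"tz":0,"roll":0},{"gripper":0.2,"tx":0.0012,"ty":-0.022,"tz":0,"roll":0},{"gripper":0.2,"tx":0.0018,"ty":-0.033,"tz":0,"roll":0},{"gripper":0.2,"tx":0.0024,"ty":-0.044,"tz":0,"roll":0},{"gripper":0.2,"tx":0.003,"ty":-0.053,"tz":0,"roll":0}]}}

```text
time_s: 5.3
eef_pos: [0.4535, -0.1636, 0.0899]
orientation: [0.002, 0.052, 0.999, 0.002]
wrist_force: [1.7, 4.7, 8.9]
finger_gap: 0.641
gripper_force: 63.2
```

{"api": "servo_tool", "payload": {"series": [{"gripper":0.2,"tx":0.0005,"ty":-0.005,"tz":0,"roll":0},{"gripper":0.2,"tx":0.0005,"ty":-0.006,"tz":0,"roll":0},{"gripper":0.2,"tx":0.0005,"ty":-0.006,"tz":0,"roll":0}]}}

```text
time_s: 5.6
eef_pos: [0.4525, -0.1695, 0.09]
orientation: [0.002, 0.052, 0.999, 0.002]
wrist_force: [0.5, 3.4, 8.4]
finger_gap: 0.64
gripper_force: 63.3
```

{"api": "servo_tool", "payload": {"series": [{"gripper":1,"tx":0,"ty":0,"tz":0,"roll":0},{"gripper":1,"tx":0,"ty":0,"tz":0,"roll":0},{"gripper":1,"tx":0,"ty":0,"tz":0,"roll":0},{"gripper":1,"tx":0,"ty":0,"tz":0,"roll":0},{"gripper":1,"tx":0,"ty":0,"tz":0,"roll":0}]}}

```text
time_s: 6.1
eef_pos: [0.4512, -0.1709, 0.0882]
orientation: [-0.0, 0.051, 0.999, 0.0]
wrist_force: [-0.1, 0.7, 0.5]
finger_gap: 0.999
gripper_force: 0.0
```

{"api": "servo_tool", "payload": {"series": [{"gripper":1,"tx":0,"ty":0,"tz":-0.02,"roll":0},{"gripper":1,"tx":0,"ty":0,"tz":-0.05,"roll":0},{"gripper":1,"tx":0,"ty":0,"tz":-0.09,"roll":0},{"gripper":1,"tx":0,"ty":0,"tz":-0.13,"roll":0},{"gripper":1,"tx":0,"ty":0,"tz":-0.13,"roll":0}]}}

```text
time_s: 6.6
eef_pos: [0.4545, -0.1726, 0.2237]
orientation: [0.005, 0.051, 0.999, -0.003]
wrist_force: [0.9, -0.7, -0.6]
finger_gap: 0.998
gripper_force: 0.0
```

{"api": "servo_tool", "payload": {"series": [{"gripper":1,"tx":-0.005,"ty":0.045,"tz":-0.04,"roll":0},{"gripper":1,"tx":-0.009,"ty":0.09,"tz":-0.06,"roll":0},{"gripper":1,"tx":-0.009,"ty":0.13,"tz":-0.06,"roll":0},{"gripper":1,"tx":-0.009,"ty":0.16,"tz":-0.06,"roll":0},{"gripper":1,"tx":-0.009,"ty":0.16,"tz":-0.06,"roll":0}]}}

```text
time_s: 7.1
eef_pos: [0.4762, -0.0091, 0.2778]
orientation: [-0.0, 0.048, 0.999, 0.001]
wrist_force: [0.3, -1.0, -0.6]
finger_gap: 0.999
gripper_force: 0.0
```

{"api": "servo_tool", "payload": {"series": [{"gripper":1,"tx":0,"ty":0,"tz":0,"roll":0},{"gripper":1,"tx":0,"ty":0,"tz":0,"roll":0}]}}

```text
time_s: 7.3
eef_pos: [0.4762, -0.0134, 0.2776]
orientation: [-0.001, 0.051, 0.999, -0.0]
wrist_force: [-0.6, -0.0, -0.9]
finger_gap: 1.002
gripper_force: 0.0
```

Run:
```python
from h import *
s,C,g=look("wrist","pics/w3.png");print(s["eef_pos"],s["orientation"],s["dq"].round(3))
print("park",ring(C,g,[.4529,-.171]),"mid",ring(C,g,[.4733,-.0172]))
print("short",mouth(C,g,[.4525,-.1695],.119,.0224),"tall",mouth(C,g,[.4956,.1397],.164,.0188))
```

```text
[ 0.47617069 -0.01336437  0.27763392] [-5.96458550e-04  5.10104171e-02  9.98697899e-01 -2.98033033e-04] [-0.013 -0.002 -0.005  0.006  0.001  0.003]
park (array([ 0.45303746, -0.17092965]), np.int64(950)) mid (array([ 0.47315023, -0.01706944]), np.int64(1152))
short (array([ 0.45243919, -0.16930614]), np.float64(0.0013232519848670767)) tall (array([0.49573832, 0.13988742]), np.float64(0.0009692674086345064))
```

{"api": "servo_tool", "payload": {"series": [{"gripper":1,"tx":-0.001,"ty":0.045,"tz":0,"roll":0},{"gripper":1,"tx":-0.003,"ty":0.09,"tz":0,"roll":0},{"gripper":1,"tx":-0.0038,"ty":0.13,"tz":0.02,"roll":0},{"gripper":1,"tx":-0.0038,"ty":0.1545,"tz":0.05,"roll":0},{"gripper":1,"tx":-0.0038,"ty":0.1545,"tz":0.06,"roll":0}]}}

```text
time_s: 7.85
eef_pos: [0.4947, 0.142, 0.2153]
orientation: [-0.002, 0.05, 0.999, 0.0]
wrist_force: [0.3, -0.9, 0.8]
finger_gap: 1.004
gripper_force: 0.0
```

{"api": "servo_tool", "payload": {"series": [{"gripper":1,"tx":0,"ty":0,"tz":0,"roll":0},{"gripper":1,"tx":0,"ty":0,"tz":0,"roll":0},{"gripper":1,"tx":0,"ty":0,"tz":0,"roll":0}]}}

```text
time_s: 8.15
eef_pos: [0.4969, 0.1395, 0.2196]
orientation: [0.001, 0.052, 0.999, 0.0]
wrist_force: [0.0, -0.3, 0.0]
finger_gap: 0.998
gripper_force: 0.0
```

Run:
```python
from h import *
s,C,g=look("wrist","pics/w4.png");print(s["eef_pos"],s["orientation"],s["dq"].round(3))
print("short",mouth(C,g,[.4525,-.1695],.119,.0224),"tall",mouth(C,g,[.4956,.1397],.164,.0188))
print(tool(s,[.4957,.1399,.134]))
```

```text
[0.4968798  0.13949501 0.21958068] [1.24366163e-03 5.17323116e-02 9.98660211e-01 5.67617555e-05] [ 0.004 -0.006 -0.002  0.002  0.     0.001]
short (array([-163,  221]), 'out') tall (array([0.49593411, 0.13972678]), np.float64(0.0012426627555844536))
[[0.00142741 0.0002602  0.08557747]]
```

{"api": "servo_tool", "payload": {"series": [{"gripper":1,"tx":0.001,"ty":0,"tz":0.03,"roll":0},{"gripper":1,"tx":0.001,"ty":0,"tz":0.06,"roll":0},{"gripper":1,"tx":0.001,"ty":0,"tz":0.084,"roll":0},{"gripper":1,"tx":0.001,"ty":0,"tz":0.084,"roll":0},{"gripper":0.5,"tx":0.001,"ty":0,"tz":0.084,"roll":0}]}}

```text
time_s: 8.7
eef_pos: [0.4956, 0.1405, 0.1353]
orientation: [0.001, 0.051, 0.999, 0.0]
wrist_force: [1.4, 1.4, 0.9]
finger_gap: 0.861
gripper_force: 0.0
```

{"api": "servo_tool", "payload": {"series": [{"gripper":0,"tx":0,"ty":0,"tz":0,"roll":0},{"gripper":0,"tx":0,"ty":0,"tz":0,"roll":0},{"gripper":0,"tx":0,"ty":0,"tz":0,"roll":0},{"gripper":0,"tx":0,"ty":0,"tz":0,"roll":0},{"gripper":0,"tx":0,"ty":0,"tz":0,"roll":0}]}}

```text
time_s: 9.2
eef_pos: [0.4964, 0.1407, 0.1365]
orientation: [0.002, 0.051, 0.999, -0.0]
wrist_force: [-0.5, -1.5, 5.2]
finger_gap: 0.544
gripper_force: 61.3
```

{"api": "servo_tool", "payload": {"series": [{"gripper":0,"tx":0.0002,"ty":-0.005,"tz":0,"roll":0},{"gripper":0,"tx":0.0006,"ty":-0.014,"tz":0,"roll":0},{"gripper":0,"tx":0.001,"ty":-0.024,"tz":0,"roll":0},{"gripper":0,"tx":0.0015,"ty":-0.034,"tz":0,"roll":0},{"gripper":0,"tx":0.002,"ty":-0.045,"tz":0,"roll":0}]}}

```text
time_s: 9.7
eef_pos: [0.4903, 0.0981, 0.1362]
orientation: [0.003, 0.052, 0.999, 0.003]
wrist_force: [0.9, 4.7, 6.3]
finger_gap: 0.542
gripper_force: 61.5
```

{"api": "servo_tool", "payload": {"series": [{"gripper":0,"tx":0.0005,"ty":-0.011,"tz":0,"roll":0},{"gripper":0,"tx":0.001,"ty":-0.022,"tz":0,"roll":0},{"gripper":0,"tx":0.0015,"ty":-0.033,"tz":0,"roll":0},{"gripper":0,"tx":0.002,"ty":-0.044,"tz":0,"roll":0},{"gripper":0,"tx":0.0025,"ty":-0.055,"tz":0,"roll":0}]}}

```text
time_s: 10.2
eef_pos: [0.4821, 0.0435, 0.1362]
orientation: [0.002, 0.052, 0.999, 0.003]
wrist_force: [0.8, 5.4, 6.4]
finger_gap: 0.542
gripper_force: 61.6
```

{"api": "servo_tool", "payload": {"series": [{"gripper":0,"tx":0.0005,"ty":-0.011,"tz":0,"roll":0},{"gripper":0,"tx":0.001,"ty":-0.022,"tz":0,"roll":0},{"gripper":0,"tx":0.0015,"ty":-0.033,"tz":0,"roll":0},{"gripper":0,"tx":0.002,"ty":-0.044,"tz":0,"roll":0},{"gripper":0,"tx":0.0025,"ty":-0.053,"tz":0,"roll":0}]}}

```text
time_s: 10.7
eef_pos: [0.4741, -0.009, 0.1362]
orientation: [0.002, 0.052, 0.999, 0.003]
wrist_force: [-0.2, 6.6, 7.2]
finger_gap: 0.545
gripper_force: 61.6
```

{"api": "servo_tool", "payload": {"series": [{"gripper":0,"tx":0,"ty":-0.005,"tz":0,"roll":0},{"gripper":0,"tx":0,"ty":-0.007,"tz":0,"roll":0},{"gripper":0,"tx":0,"ty":-0.007,"tz":0,"roll":0}]}}

```text
time_s: 11.0
eef_pos: [0.4732, -0.0159, 0.1362]
orientation: [0.002, 0.052, 0.999, 0.003]
wrist_force: [1.0, 4.6, 8.4]
finger_gap: 0.546
gripper_force: 61.7
```

{"api": "servo_tool", "payload": {"series": [{"gripper":1,"tx":0,"ty":0,"tz":0,"roll":0},{"gripper":1,"tx":0,"ty":0,"tz":0,"roll":0},{"gripper":1,"tx":0,"ty":0,"tz":0,"roll":0},{"gripper":1,"tx":0,"ty":0,"tz":0,"roll":0},{"gripper":1,"tx":0,"ty":0,"tz":0,"roll":0}]}}

```text
time_s: 11.5
eef_pos: [0.4715, -0.0177, 0.1341]
orientation: [-0.0, 0.051, 0.999, -0.0]
wrist_force: [0.4, -0.3, -0.2]
finger_gap: 1.002
gripper_force: 0.0
```

{"api": "servo_tool", "payload": {"series": [{"gripper":1,"tx":0,"ty":0,"tz":-0.02,"roll":0},{"gripper":1,"tx":0,"ty":0,"tz":-0.05,"roll":0},{"gripper":1,"tx":0,"ty":0,"tz":-0.09,"roll":0},{"gripper":1,"tx":0,"ty":0,"tz":-0.14,"roll":0},{"gripper":1,"tx":0,"ty":0,"tz":-0.16,"roll":0}]}}

```text
time_s: 12.0
eef_pos: [0.4735, -0.018, 0.2989]
orientation: [0.004, 0.051, 0.999, -0.001]
wrist_force: [0.2, -0.5, 0.7]
finger_gap: 1.003
gripper_force: 0.0
```

Run:
```python
from h import *
s,C,g=look("wrist","pics/w5.png");print(s["eef_pos"],s["orientation"],s["dq"].round(3))
print("park",ring(C,g,[.4529,-.171]),"mid",ring(C,g,[.4733,-.0172]))
print("short",mouth(C,g,[.4525,-.1695],.119,.0224),"tall",mouth(C,g,[.473,-.0165],.164,.0188))
```

```text
[ 0.47350013 -0.01797478  0.29887303] [ 3.71384051e-03  5.06740427e-02  9.98708195e-01 -5.39239757e-04] [ 0.001 -0.061 -0.325  0.     0.441  0.001]
park (array([ 0.45292407, -0.17116179]), np.int64(844)) mid (array([ 0.47309625, -0.01716459]), np.int64(840))
short (array([ 0.45237879, -0.16983324]), np.float64(0.0012900318501279455)) tall (array([ 0.4731158 , -0.01626135]), np.float64(0.0008894813959052719))
```

{"api": "servo_tool", "payload": {"series": [{"gripper":1,"tx":-0.005,"ty":-0.035,"tz":-0.02,"roll":0},{"gripper":1,"tx":-0.01,"ty":-0.075,"tz":-0.04,"roll":0},{"gripper":1,"tx":-0.014,"ty":-0.115,"tz":-0.06,"roll":0},{"gripper":1,"tx":-0.018,"ty":-0.155,"tz":-0.08,"roll":0},{"gripper":1,"tx":-0.022,"ty":-0.195,"tz":-0.1,"roll":0}]}}

```text
time_s: 12.55
eef_pos: [0.4734, -0.2152, 0.3944]
orientation: [-0.0, 0.051, 0.999, 0.0]
wrist_force: [1.0, -0.4, -0.2]
finger_gap: 0.999
gripper_force: 0.0
```

{"api": "servo_tool", "payload": {"series": [{"gripper":1,"tx":-0.005,"ty":-0.04,"tz":-0.01,"roll":0},{"gripper":1,"tx":-0.01,"ty":-0.08,"tz":-0.02,"roll":0},{"gripper":1,"tx":-0.015,"ty":-0.12,"tz":-0.02,"roll":0},{"gripper":1,"tx":-0.02,"ty":-0.155,"tz":-0.02,"roll":0},{"gripper":1,"tx":-0.022,"ty":-0.165,"tz":-0.02,"roll":0}]}}

```text
time_s: 13.05
eef_pos: [0.4786, -0.384, 0.4119]
orientation: [-0.001, 0.052, 0.999, 0.0]
wrist_force: [-0.1, 0.5, -1.3]
finger_gap: 1.002
gripper_force: 0.0
```

{"api": "servo_tool", "payload": {"series": [{"gripper":1,"tx":0,"ty":0,"tz":0,"roll":0},{"gripper":1,"tx":0,"ty":0,"tz":0,"roll":0},{"gripper":1,"tx":0,"ty":0,"tz":0,"roll":0}]}}

```text
time_s: 13.35
eef_pos: [0.4791, -0.3786, 0.4147]
orientation: [0.0, 0.05, 0.999, 0.0]
wrist_force: [0.0, -0.5, -0.0]
finger_gap: 1.002
gripper_force: 0.0
```

Run:
```python
from h import *
s,C,g=look("wrist","pics/w6.png");print(s["eef_pos"],s["orientation"],s["qpos"].round(2),s["dq"].round(3));np.save("w6.npy",np.r_[s["eef_pos"],s["orientation"]])
```

```text
[ 0.47909917 -0.37855404  0.41470516] [1.75330984e-04 4.98991383e-02 9.98754210e-01 2.69871712e-04] [-0.78  0.3   1.04  0.    1.81 -2.25] [ 0.004 -0.006 -0.002 -0.003 -0.002 -0.002]
```

View pics/w6.png

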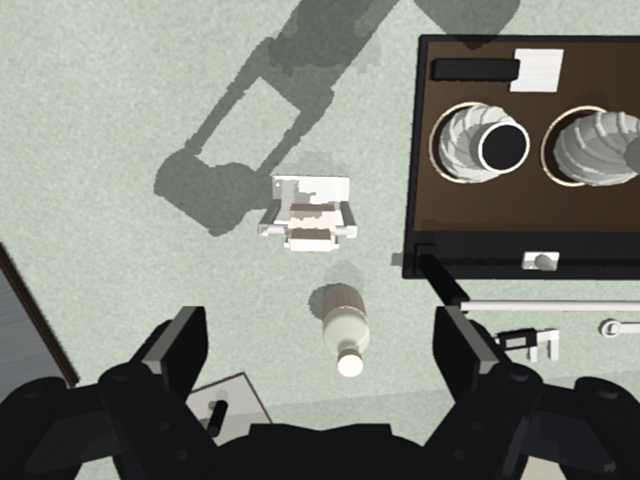

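View crop.

The wrist view shows the stand and tag around (307,225), with the grip tab's light top near (311,240). Both vases are in their circles and the cleaner bottle is at (345,330). I'll zoom in on the tag.

Run:
```python
import cv2
im=cv2.imread("pics/w6.png")[165:265,250:370]
cv2.imwrite("pics/w6c.png",cv2.resize(im,None,fx=6,fy=6,interpolation=cv2.INTER_CUBIC))
```

```text
(no output)
```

View pics/w6c.png

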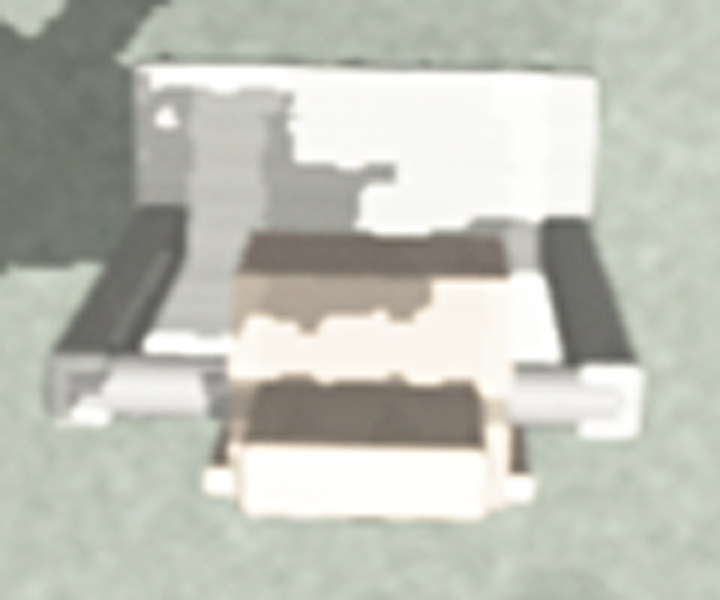

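Run:
```python
from h import *
a=np.load("w6.npy");s=dict(eef_pos=a[:3],orientation=a[3:]);C=cam("wrist",s)
cr=lambda *P:np.array(P)/6+[250,165]
t=plane(C,cr((242,448),(487,445),(485,517),(245,517)),.207);print(t.round(4),"ctr",t.mean(0).round(4))
d=t[1]-t[0]+t[2]-t[3];print("yaw",-np.arctan2(d[0],d[1]),np.linalg.norm(d)/2,np.linalg.norm(t[3]-t[0]))
q=plane(C,cr((78,388),(610,400)),.155);d=q[1]-q[0];print(q.round(4),q.mean(0),-np.arctan2(d[0],d[1]),np.linalg.norm(d))
b=plane(C,cr((135,68),(600,70)),.010);d=b[1]-b[0];print(b.round(4),-np.arctan2(d[0],d[1]),np.linalg.norm(d))
st=b.mean(0)+.04*np.array([d[1],-d[0],0])/np.linalg.norm(d);print("stand ctr",st)
# rail & pointer
r=plane(C,[(465,305),(635,309)],.165);print("rail",r.round(4))
print("ptr top",plane(C,(545,262),.052),"foot",plane(C,(541,257),.012))
# pointer/rail from other cams
for n,u,z in(("scene",(281,260),.052),("scene",(288,275),.012),("scene",(240,187),.171),("scene",(357,274),.171),("side",(332,172),.171),("side",(396,301),.171)):print(n,plane(cam(n),u,z).round(4))
```

```text
[[ 0.5091 -0.4081  0.207 ]
 [ 0.5125 -0.3695  0.207 ]
 [ 0.5244 -0.3709  0.207 ]
 [ 0.5206 -0.409   0.207 ]] ctr [ 0.5166 -0.3894  0.207 ]
yaw -0.09302186747646815 0.038575807279316074 0.011526708961054219
[[ 0.5102 -0.4418  0.155 ]
 [ 0.522  -0.3465  0.155 ]] [ 0.51612631 -0.39415658  0.155     ] -0.12281056453652457 0.09609308592768487
[[ 0.4717 -0.4433  0.01  ]
 [ 0.483  -0.3342  0.01  ]] -0.10348700181770101 0.10964264168174655
stand ctr [ 0.51710742 -0.39288901  0.01      ]
rail [[ 0.617  -0.2269  0.165 ]
 [ 0.6411 -0.036   0.165 ]]
ptr top [[ 0.62243735 -0.07495154  0.052     ]] foot [[ 0.63090125 -0.05811051  0.012     ]]
scene [[ 0.6382 -0.0758  0.052 ]]
scene [[ 0.6324 -0.0638  0.012 ]]
scene [[ 0.6231 -0.2156  0.171 ]]
scene [[0.6593 0.1593 0.171 ]]
side [[0.6575 0.1461 0.171 ]]
side [[ 0.6152 -0.2359  0.171 ]]
```

{"api": "servo_tool", "payload": {"series": [{"gripper":1,"tx":-0.01,"ty":-0.002,"tz":0.01,"roll":0.045},{"gripper":1,"tx":-0.02,"ty":-0.004,"tz":0.02,"roll":0.09},{"gripper":1,"tx":-0.03,"ty":-0.006,"tz":0.03,"roll":0.135},{"gripper":1,"tx":-0.0386,"ty":-0.0076,"tz":0.04,"roll":0.18},{"gripper":1,"tx":-0.0386,"ty":-0.0076,"tz":0.06,"roll":0.225}]}}

```text
time_s: 13.9
eef_pos: [0.5183, -0.3909, 0.3554]
orientation: [0.002, 0.395, 0.919, -0.0]
wrist_force: [-0.1, -1.1, 0.7]
finger_gap: 1.0
gripper_force: 0.0
```

{"api": "servo_tool", "payload": {"series": [{"gripper":1,"tx":0,"ty":0,"tz":0.01,"roll":0.045},{"gripper":1,"tx":0,"ty":0,"tz":0.02,"roll":0.09},{"gripper":1,"tx":0,"ty":0,"tz":0.03,"roll":0.135},{"gripper":1,"tx":0,"ty":0,"tz":0.04,"roll":0.18},{"gripper":1,"tx":0,"ty":0,"tz":0.05,"roll":0.225}]}}

```text
time_s: 14.4
eef_pos: [0.5169, -0.3902, 0.3047]
orientation: [0.0, 0.689, 0.725, 0.0]
wrist_force: [0.1, 0.7, -0.0]
finger_gap: 1.002
gripper_force: 0.0
```

{"api": "servo_tool", "payload": {"series": [{"gripper":1,"tx":0,"ty":0,"tz":0,"roll":0.04},{"gripper":1,"tx":0,"ty":0,"tz":0,"roll":0.05},{"gripper":1,"tx":0,"ty":0,"tz":0,"roll":0.05},{"gripper":1,"tx":0,"ty":0,"tz":0,"roll":0.05},{"gripper":1,"tx":0,"ty":0,"tz":0,"roll":0.05}]}}

```text
time_s: 14.9
eef_pos: [0.5168, -0.3911, 0.3047]
orientation: [0.0, 0.742, 0.671, 0.0]
wrist_force: [0.5, 0.2, -0.8]
finger_gap: 1.004
gripper_force: 0.0
```

Run:
```python
from h import *
s,C,g=look("wrist","pics/w7.png");print(s["eef_pos"],s["orientation"],s["qpos"].round(2))
print(tool(s,[.5168,-.39,.17]))
print("expect tab corners",proj(C,[[.5091,-.4081,.207],[.5125,-.3695,.207],[.5244,-.3709,.207],[.5206,-.409,.207]]).round(1))
im=cv2.imread("pics/w7.png");u=proj(C,[.5167,-.39,.207])[0].astype(int);print(u)
x0,y0=max(u[0]-65,0),max(u[1]-50,0)
cv2.imwrite("pics/w7c.png",cv2.resize(im[y0:y0+100,x0:x0+130],None,fx=6,fy=6,interpolation=cv2.INTER_CUBIC));print(x0,y0)
```

```text
[ 0.51677438 -0.39112181  0.3046806 ] [2.40522696e-04 7.41647698e-01 6.70789554e-01 9.30638008e-05] [-0.76  0.36  1.2   0.    1.58 -0.65]
[[ 0.00114361 -0.00015165  0.13468034]]
expect tab corners [[310.3 268.5]
 [309.2 211.6]
 [328.  212. ]
 [327.6 268.2]]
[318 241]
253 191
```

View pics/w7c.png

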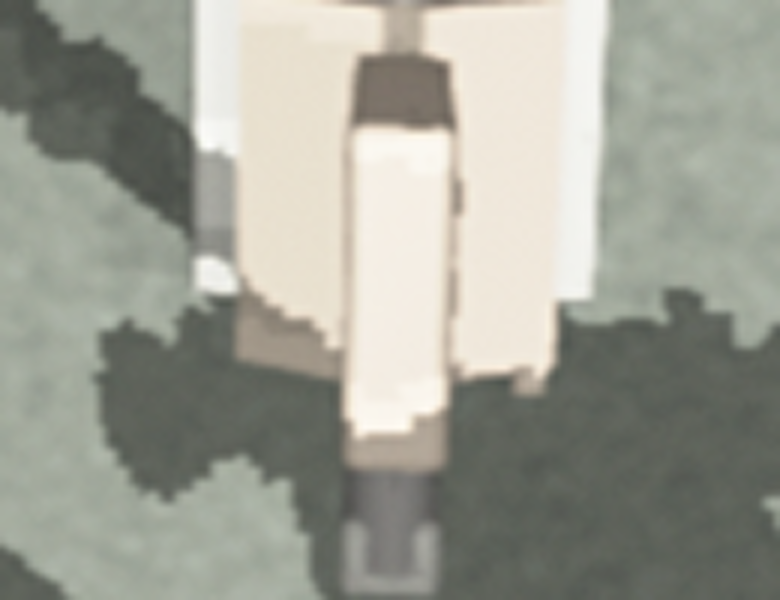

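The zoom shows the tab top between px (311,212) and (328,269), matching the prediction, so I'll descend and grip.

{"api": "servo_tool", "payload": {"series": [{"gripper":1,"tx":0.0011,"ty":0,"tz":0.04,"roll":0},{"gripper":1,"tx":0.0011,"ty":0,"tz":0.08,"roll":0},{"gripper":1,"tx":0.0011,"ty":0,"tz":0.115,"roll":0},{"gripper":1,"tx":0.0011,"ty":0,"tz":0.135,"roll":0},{"gripper":1,"tx":0.0011,"ty":0,"tz":0.135,"roll":0}]}}

```text
time_s: 15.45
eef_pos: [0.515, -0.3889, 0.1656]
orientation: [-0.004, 0.742, 0.67, -0.0]
wrist_force: [-0.6, 0.4, 0.4]
finger_gap: 1.0
gripper_force: 0.0
```

{"api": "servo_tool", "payload": {"series": [{"gripper":0,"tx":0,"ty":0,"tz":0,"roll":0},{"gripper":-0.5,"tx":0,"ty":0,"tz":0,"roll":0},{"gripper":-1,"tx":0,"ty":0,"tz":0,"roll":0},{"gripper":-1,"tx":0,"ty":0,"tz":0,"roll":0},{"gripper":-1,"tx":0,"ty":0,"tz":0,"roll":0}]}}

```text
time_s: 15.95
eef_pos: [0.5169, -0.3908, 0.1701]
orientation: [0.001, 0.742, 0.67, -0.0]
wrist_force: [-2.2, -0.4, 4.4]
finger_gap: 0.143
gripper_force: 7.3
```

{"api": "servo_tool", "payload": {"series": [{"gripper":-1,"tx":0,"ty":0,"tz":0,"roll":0},{"gripper":-1,"tx":0,"ty":0,"tz":0,"roll":0},{"gripper":-1,"tx":0,"ty":0,"tz":0,"roll":0},{"gripper":-1,"tx":0,"ty":0,"tz":0,"roll":0}]}}

```text
time_s: 16.35
eef_pos: [0.5165, -0.3907, 0.1703]
orientation: [0.0, 0.742, 0.67, -0.0]
wrist_force: [-1.7, 1.0, 5.4]
finger_gap: 0.131
gripper_force: 58.6
```

{"api": "servo_tool", "payload": {"series": [{"gripper":-1,"tx":0,"ty":0,"tz":-0.015,"roll":0},{"gripper":-1,"tx":0,"ty":0,"tz":-0.045,"roll":0},{"gripper":-1,"tx":0,"ty":0,"tz":-0.085,"roll":0},{"gripper":-1,"tx":0,"ty":0,"tz":-0.125,"roll":0},{"gripper":-1,"tx":0,"ty":0,"tz":-0.16,"roll":0}]}}

```text
time_s: 16.85
eef_pos: [0.517, -0.3906, 0.3309]
orientation: [0.001, 0.742, 0.67, 0.0]
wrist_force: [0.5, -0.1, -0.3]
finger_gap: 0.128
gripper_force: 58.3
```

{"api": "servo_tool", "payload": {"series": [{"gripper":-1,"tx":0.02,"ty":0.008,"tz":-0.01,"roll":0},{"gripper":-1,"tx":0.05,"ty":0.02,"tz":-0.01,"roll":0},{"gripper":-1,"tx":0.085,"ty":0.034,"tz":-0.01,"roll":0},{"gripper":-1,"tx":0.12,"ty":0.048,"tz":-0.01,"roll":0},{"gripper":-1,"tx":0.15,"ty":0.06,"tz":-0.01,"roll":0}]}}

```text
time_s: 17.35
eef_pos: [0.5924, -0.2456, 0.3388]
orientation: [-0.0, 0.742, 0.671, 0.0]
wrist_force: [0.3, 0.7, -0.4]
finger_gap: 0.133
gripper_force: 58.4
```

{"api": "servo_tool", "payload": {"series": [{"gripper":-1,"tx":0.03,"ty":0.012,"tz":0,"roll":0},{"gripper":-1,"tx":0.06,"ty":0.022,"tz":0,"roll":0},{"gripper":-1,"tx":0.085,"ty":0.031,"tz":0,"roll":0},{"gripper":-1,"tx":0.094,"ty":0.034,"tz":0,"roll":0},{"gripper":-1,"tx":0.094,"ty":0.034,"tz":0,"roll":0}]}}

```text
time_s: 17.85
eef_pos: [0.6354, -0.1563, 0.3387]
orientation: [-0.0, 0.741, 0.671, -0.0]
wrist_force: [-0.7, 0.4, -1.4]
finger_gap: 0.134
gripper_force: 58.4
```

{"api": "servo_tool", "payload": {"series": [{"gripper":-1,"tx":0,"ty":0,"tz":0,"roll":0},{"gripper":-1,"tx":0,"ty":0,"tz":0,"roll":0},{"gripper":-1,"tx":0,"ty":0,"tz":0,"roll":0}]}}

```text
time_s: 18.15
eef_pos: [0.6345, -0.1587, 0.3393]
orientation: [0.0, 0.743, 0.67, -0.0]
wrist_force: [0.1, 0.1, -1.0]
finger_gap: 0.132
gripper_force: 58.4
```

Run:
```python
from h import *
s,C,g=look("wrist","pics/w8.png");print(s["eef_pos"],s["orientation"],s["qpos"].round(2),s["finger_gap"],s["gripper_force"]);np.save("w8.npy",np.r_[s["eef_pos"],s["orientation"]])
look("side","pics/side8.png");look("scene","pics/scene8.png")
a=cv2.imread("pics/scene8.png")[110:310,210:410];b=cv2.imread("pics/side8.png")[150:350,280:440];w=cv2.imread("pics/w8.png")
r=lambda i,h:cv2.resize(i,(int(i.shape[1]*h/i.shape[0]),h))
top=np.hstack([r(a,400),r(b,400)]);cv2.imwrite("pics/m8.png",top)
```

```text
[ 0.63454141 -0.15865141  0.33931088] [ 7.89023735e-05  7.42629752e-01  6.69702194e-01 -1.29360680e-04] [-0.35  0.37  1.11 -0.    1.66 -0.25] 0.13221887286618828 58.365803360939026
```

View pics/w8.png

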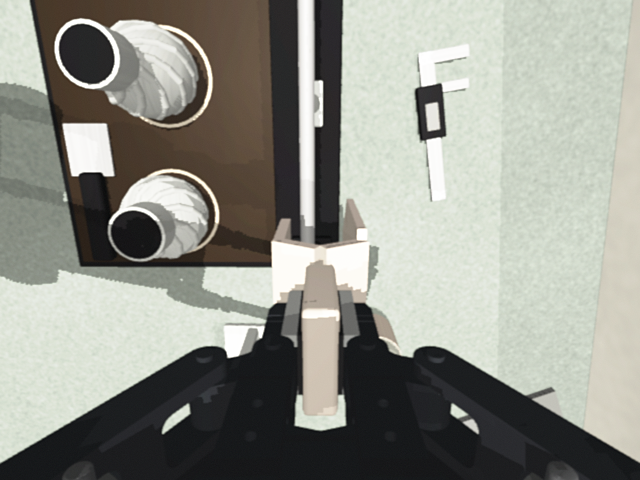

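View pics/m8.png

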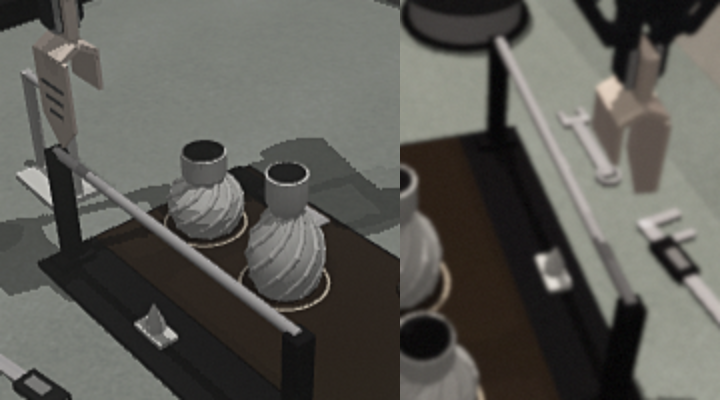

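The tag is held upright near the rail's right end. In the wrist view the rail runs vertically at column ~307 and the pointer foot is at (318,103). In the scene view the pointer tip is at (286.5,262.5); in the side view it's at (353.5,276). I'll compute the rail line and pointer position.

Run:
```python
from h import *
a=np.load("w8.npy");s=dict(eef_pos=a[:3],orientation=a[3:]);W=cam("wrist",s)
g=cv2.imread("pics/w8.png",0).astype(float)
E=[]
for v in list(range(5,75,10))+list(range(135,205,10)):
    l=g[v,280:335];d=np.diff(l);i,j=d[:32].argmax(),d.argmin();E.append((v,280.5+i,280.5+j))
E=np.array(E);print(E.tolist())
P=plane(W,np.c_[E[:,1:].mean(1),E[:,0]],.165);k=np.polyfit(P[:,1],P[:,0],1);print("rail slope",k,"resid",(np.polyval(k,P[:,1])-P[:,0]).round(4))
wd=plane(W,np.c_[E[:,2],E[:,0]],.165)-plane(W,np.c_[E[:,1],E[:,0]],.165);print("width",np.median(wd[:,0]))
S,D=cam("scene"),cam("side")
def tri(obs):
    f=lambda X:np.concatenate([(proj(C,X)-u).ravel() for C,u in obs]);r=least_squares(f,[.64,-.06,.05]);return r.x.round(4),r.fun.round(1)
print("tip",tri([(S,(286.5,262.5)),(D,(353.5,276))]))
print("foot",[plane(C,u,.012).round(4) for C,u in((S,(288.5,274)),(D,(356.5,285)),(W,(313,103.5)))])
# rail ends (inner post faces) scene/side
for n,C,us in(("scene",S,((210+62/2,110+155/2),(210+297/2,110+330/2))),("side",D,((280+100/2,150+40/2),(280+228/2,150+297/2)))):
    print(n,plane(C,us,.165).round(4))
b=np.array([k[0],1])/np.hypot(k[0],1);print("yaw",-np.arctan(k[0]))
for y in(-.1587,):print("rail x at",y,np.polyval(k,y),tool(s,[np.polyval(k,y),y,.185]))
```

```text
[[5.0, 297.5, 313.5], [15.0, 297.5, 313.5], [25.0, 297.5, 314.5], [35.0, 297.5, 314.5], [45.0, 297.5, 314.5], [55.0, 297.5, 314.5], [65.0, 297.5, 314.5], [135.0, 298.5, 314.5], [145.0, 299.5, 314.5], [155.0, 299.5, 314.5], [165.0, 299.5, 314.5], [175.0, 299.5, 314.5], [185.0, 299.5, 314.5], [195.0, 299.5, 314.5]]
rail slope [0.10429292 0.64082219] resid [ 0.0001  0.0001 -0.0002 -0.0001 -0.      0.      0.0001  0.0001 -0.0002
 -0.0001 -0.0001  0.      0.0001  0.0001]
width 0.012340471381602769
tip (array([ 0.6287, -0.0635,  0.0472]), array([ 1.7, -0.4,  1.7,  0.4]))
foot [array([[ 0.6295, -0.0654,  0.012 ]]), array([[ 0.6364, -0.0594,  0.012 ]]), array([[ 0.637 , -0.0616,  0.012 ]])]
scene [[ 0.6174 -0.2208  0.165 ]
 [ 0.6543  0.1585  0.165 ]]
side [[ 0.6597  0.1631  0.165 ]
 [ 0.6176 -0.2259  0.165 ]]
yaw -0.10391723591678045
rail x at -0.1587 0.6242708988905418 [[-0.00106022 -0.01020223  0.15431177]]
```

{"api": "servo_tool", "payload": {"series": [{"gripper":-1,"tx":-0.001,"ty":-0.01,"tz":0,"roll":0},{"gripper":-1,"tx":-0.001,"ty":-0.01,"tz":0.02,"roll":0},{"gripper":-1,"tx":-0.001,"ty":-0.01,"tz":0.05,"roll":0},{"gripper":-1,"tx":-0.001,"ty":-0.01,"tz":0.08,"roll":0},{"gripper":-1,"tx":-0.001,"ty":-0.01,"tz":0.105,"roll":0}]}}

```text
time_s: 18.8
eef_pos: [0.6236, -0.1572, 0.233]
orientation: [-0.001, 0.742, 0.67, -0.0]
wrist_force: [-0.7, -0.2, -1.0]
finger_gap: 0.133
gripper_force: 58.3
```

{"api": "servo_tool", "payload": {"series": [{"gripper":-1,"tx":0,"ty":0,"tz":0.02,"roll":0},{"gripper":-1,"tx":0,"ty":0,"tz":0.035,"roll":0},{"gripper":-1,"tx":0,"ty":0,"tz":0.041,"roll":0},{"gripper":-1,"tx":0,"ty":0,"tz":0.044,"roll":0},{"gripper":-1,"tx":0,"ty":0,"tz":0.044,"roll":0}]}}

```text
time_s: 19.3
eef_pos: [0.6249, -0.1574, 0.1907]
orientation: [0.0, 0.742, 0.67, 0.0]
wrist_force: [0.2, 0.5, -1.4]
finger_gap: 0.133
gripper_force: 58.4
```

{"api": "servo_tool", "payload": {"series": [{"gripper":-1,"tx":0,"ty":0,"tz":0.002,"roll":0},{"gripper":-1,"tx":0,"ty":0,"tz":0.004,"roll":0},{"gripper":-1,"tx":0,"ty":0,"tz":0.005,"roll":0},{"gripper":-1,"tx":0,"ty":0,"tz":0.005,"roll":0},{"gripper":-1,"tx":0,"ty":0,"tz":0.005,"roll":0}]}}

```text
time_s: 19.8
eef_pos: [0.6251, -0.1574, 0.1858]
orientation: [0.0, 0.742, 0.67, 0.0]
wrist_force: [-0.2, 0.3, 2.1]
finger_gap: 0.134
gripper_force: 58.7
```

{"api": "servo_tool", "payload": {"series": [{"gripper":-1,"tx":0.006,"ty":0,"tz":0,"roll":0},{"gripper":-1,"tx":0.016,"ty":0,"tz":0,"roll":0},{"gripper":-1,"tx":0.026,"ty":0,"tz":0,"roll":0},{"gripper":-1,"tx":0.036,"ty":0,"tz":0,"roll":0},{"gripper":-1,"tx":0.046,"ty":0,"tz":0,"roll":0}]}}

```text
time_s: 20.3
eef_pos: [0.6294, -0.1106, 0.1854]
orientation: [-0.0, 0.742, 0.671, -0.0]
wrist_force: [-2.4, -2.3, 3.3]
finger_gap: 0.133
gripper_force: 58.9
```

{"api": "servo_tool", "payload": {"series": [{"gripper":-1,"tx":0.01,"ty":0,"tz":0,"roll":0},{"gripper":-1,"tx":0.02,"ty":0,"tz":0,"roll":0},{"gripper":-1,"tx":0.03,"ty":0,"tz":0,"roll":0},{"gripper":-1,"tx":0.04,"ty":0,"tz":0,"roll":0},{"gripper":-1,"tx":0.047,"ty":0,"tz":0,"roll":0}]}}

```text
time_s: 20.8
eef_pos: [0.6343, -0.0639, 0.1854]
orientation: [-0.0, 0.742, 0.67, -0.0]
wrist_force: [-3.5, -3.2, 4.9]
finger_gap: 0.128
gripper_force: 59.0
```

{"api": "servo_tool", "payload": {"series": [{"gripper":-1,"tx":0.002,"ty":0,"tz":0,"roll":0},{"gripper":-1,"tx":0.002,"ty":0,"tz":0,"roll":0},{"gripper":-1,"tx":0.002,"ty":0,"tz":0,"roll":0}]}}

```text
time_s: 21.1
eef_pos: [0.6345, -0.062, 0.1854]
orientation: [-0.001, 0.742, 0.67, 0.001]
wrist_force: [-2.9, 0.1, 5.7]
finger_gap: 0.13
gripper_force: 59.2
```

Run:
```python
from h import *
s=arm.state();print(s["eef_pos"],s["wrist_force"],s["finger_gap"])
look("side","pics/side9.png");look("scene","pics/scene9.png")
S,D=cam("scene"),cam("side")
p=s["eef_pos"];b=np.array([.1037,.9946,0]);o=np.array([p[0],p[1],.172]);x=np.array([.9946,-.1037,0])
tip=o+.018*x-[0,0,.11];print("tagpoint expect",tip.round(4),proj(S,tip),proj(D,tip))
a=cv2.imread("pics/scene9.png")[170:310,220:380];b=cv2.imread("pics/side9.png")[190:310,310:420]
r=lambda i,h:cv2.resize(i,(int(i.shape[1]*h/i.shape[0]),h),interpolation=cv2.INTER_CUBIC)
m=np.hstack([r(a,380),r(b,380)]);print(m.shape);cv2.imwrite("pics/m9.png",m[:, :800])
```

```text
[ 0.63448117 -0.06196922  0.18535788] [-2.91680564  0.05384646  5.70322897] 0.12974361640803808
tagpoint expect [ 0.6524 -0.0638  0.062 ] [[279.2586303  262.06938499]] [[365.90624008 268.8933494 ]]
(380, 782, 3)
```

View pics/m9.png

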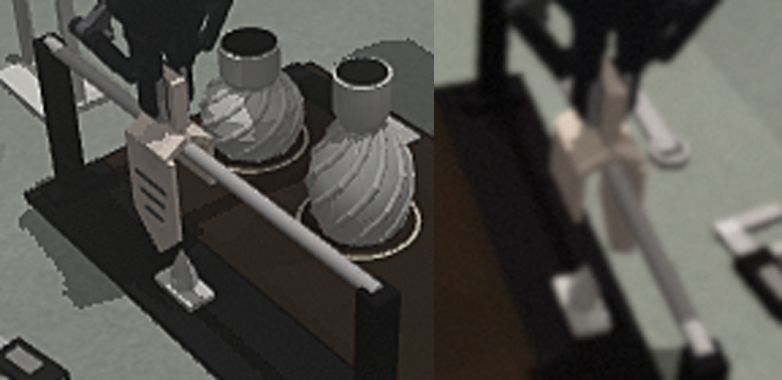

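In the scene view the tag point is at (280.8,262.5) and the pointer tip at (286.3,262.9). In the side view they are at (370,269) and (353.6,274.6). Next I'll compare both along the rail in each camera.

Run:
```python
from h import *
b=np.array([.1037,.9946,0]);x=np.array([.9946,-.1037,0]);o=np.array([.6408-.1043*.062,-.062,0])
for n,t,p in(("scene",(280.8,262.5),(286.3,262.9)),("side",(370,269),(353.6,274.6))):
    C=cam(n)
    for nm,u,X in(("tag",t,o+.018*x+[0,0,.062]),("ptr",p,o+[0,0,.052])):
        w=plane(C,u,X[2])[0];r=least_squares(lambda k:(proj(C,X+k[0]*b)-u).ravel(),[0.])
        print(n,nm,"along",((w-X)@b).round(4),"across",((w-X)@x).round(4),"fit",r.x.round(4))
```

```text
scene tag along 0.0033 across -0.0015 fit [0.004]
scene ptr along 0.002 across 0.0022 fit [0.0011]
side tag along -0.0024 across 0.0084 fit [-0.005]
side ptr along -0.0004 across -0.0087 fit [0.0021]
```

{"api": "servo_tool", "payload": {"series": [{"gripper":-0.5,"tx":0,"ty":0,"tz":0,"roll":0},{"gripper":0,"tx":0,"ty":0,"tz":0,"roll":0},{"gripper":0.5,"tx":0,"ty":0,"tz":0,"roll":0},{"gripper":0.5,"tx":0,"ty":0,"tz":0,"roll":0},{"gripper":0.5,"tx":0,"ty":0,"tz":0,"roll":0}]}}

```text
time_s: 21.7
eef_pos: [0.6347, -0.0628, 0.1851]
orientation: [-0.0, 0.742, 0.67, 0.0]
wrist_force: [0.6, 0.3, -0.2]
finger_gap: 0.752
gripper_force: 0.0
```

{"api": "servo_tool", "payload": {"series": [{"gripper":0.5,"tx":0,"ty":0,"tz":-0.01,"roll":0},{"gripper":0.5,"tx":0,"ty":0,"tz":-0.03,"roll":0},{"gripper":0.5,"tx":0,"ty":0,"tz":-0.06,"roll":0},{"gripper":0.5,"tx":0,"ty":0,"tz":-0.1,"roll":0},{"gripper":0.5,"tx":0,"ty":0,"tz":-0.14,"roll":0}]}}

```text
time_s: 22.2
eef_pos: [0.6343, -0.0627, 0.3273]
orientation: [0.0, 0.742, 0.67, 0.0]
wrist_force: [1.7, -0.0, -0.3]
finger_gap: 0.747
gripper_force: 0.0
```

{"api": "servo_tool", "payload": {"series": [{"gripper":0.5,"tx":-0.03,"ty":0,"tz":-0.02,"roll":0},{"gripper":0.5,"tx":-0.06,"ty":-0.01,"tz":-0.04,"roll":0},{"gripper":0.5,"tx":-0.08,"ty":-0.02,"tz":-0.05,"roll":0},{"gripper":0.5,"tx":-0.08,"ty":-0.02,"tz":-0.05,"roll":0},{"gripper":0.5,"tx":-0.08,"ty":-0.02,"tz":-0.05,"roll":0}]}}

```text
time_s: 22.7
eef_pos: [0.6066, -0.1403, 0.376]
orientation: [0.0, 0.742, 0.67, 0.001]
wrist_force: [0.3, -0.4, -0.6]
finger_gap: 0.754
gripper_force: 0.0
```

{"api": "servo_tool", "payload": {"series": [{"gripper":0.5,"tx":0,"ty":0,"tz":0,"roll":0},{"gripper":0.5,"tx":0,"ty":0,"tz":0,"roll":0},{"gripper":0.5,"tx":0,"ty":0,"tz":0,"roll":0}]}}

```text
time_s: 23.0
eef_pos: [0.6068, -0.1395, 0.3746]
orientation: [-0.001, 0.742, 0.671, -0.0]
wrist_force: [-0.0, -0.4, -0.1]
finger_gap: 0.748
gripper_force: 0.0
```

Run:
```python
from h import *
s,C,g=look("wrist","pics/w10.png");print(s["eef_pos"],s["orientation"],s["dq"].round(3))
print(proj(C,[[.6343,-.062,.222],[.6343,-.062,.052],[.6343,-.062,.012]]).round(1))
print("short",mouth(C,g,[.4525,-.1695],.119,.0224),"tall",mouth(C,g,[.473,-.0165],.164,.0188))
```

```text
[ 0.60675781 -0.13949875  0.37457064] [-6.35768158e-04  7.41625625e-01  6.70813687e-01 -1.58721646e-04] [-0.004  0.    -0.003 -0.002 -0.001 -0.001]
[[346.6 116.5]
 [336.9 119.1]
 [335.6 119.5]]
short (array([ 0.45247861, -0.16945204]), np.float64(0.0009387623872840093)) tall (array([ 0.47294708, -0.0163408 ]), np.float64(0.0007038087554676536))
```

View pics/w10.png

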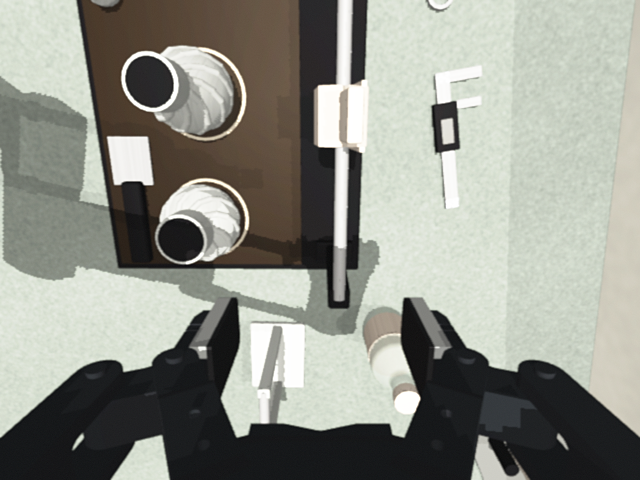

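The tag hangs on the rail at px (355,116), expected row 116.5. Both vases are inside their circles and the stand is empty, so I'm handing in.

```bash
python3 -c "
from cell import arm
print(arm.sign_off())"
```

```text
the job is handed in; nothing more can be done
None
```

I handed the job in at about 23 s. Both vases stand within about 2 mm of their outline centres. The tag hangs released on the rail over the pointer, centred to within about 5 mm by my measurements (12 mm allowed), and the stand is empty. The sign-off returned no verdict.

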